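# Press-and-turn open the cleaning-tablet tub and put the stray tablet away

## Task

Open the child-resistant tub of fryer-cleaning tablets: press its orange cap down hard, turn it anticlockwise while pressed, lift it off and set it down bar side up on the flat of the brown paper plate, near the plate's middle. Then put the stray red-and-blue cleaning tablet into the open tub. Leave the other things on the table standing where they are.

Things in the scene. Friction and masses are not known exactly. Their poses are not given: they have to be found in the camera images.
- tub: White tub with a green band, fixed upright in a black holder (100 mm across) on the table; it cannot move or turn. Body 80 mm across up to 68 mm high, then a shoulder and a neck 50 mm across; open mouth 44 mm inside, 112 mm above the table. Tablets inside reach 50 mm above the table. Three lugs stand out from the neck under the cap. Origin on its axis at table height, z up.
- tub_mouth (a point): Centre of the tub's mouth, at the height of the neck's rim, 112 mm above the table.
- cap: Loose orange cap, 62 g, 69 mm across, on the tub at the start with its origin 93.5 mm above the table and its x axis along the tub's. Origin at the centre of its underside, z up. Flat top 33 mm above the origin; on it an upright bar 12 mm thick (y), 54 mm long (x), 20 mm tall. Three hooks inside are caught under the neck's lugs: it can neither turn nor lift until pressed down.
- cap_top (a point): Centre of the cap's flat top at the foot of the bar, 33 mm above the cap's underside, 126.5 mm above the table at the start. Once pressed, turn the cap anticlockwise seen from above, keeping it pressed: free to lift from 35 degrees on, it meets the next hook at about 90 degrees; 60 is best. It can then be lifted straight off.
- cap_spring (a joint): How far the cap is pressed down on its sprung inner liner, m: 0 = not pressed, 0.007 = at the stop. It takes 6 N to begin, 13 N at 4.5 mm (the least that frees the hooks for turning), 16.5 N at the stop; let go, it springs back.
- plate: Brown paper plate, stuck to the table: flat 165 mm across, 4 mm thick, with a thin low rim 194 mm across and 9 mm high that gives way. Origin at its centre at table height.
- tablet: Loose stray cleaning tablet lying flat on the table, blue below and red above: 26 mm (x) by 18 mm (y) by 14 mm high, 18 g. Origin at the centre of its underside.
- tablet_mid (a point): Middle of the stray tablet.
- dip_pot: Loose yellow dip pot, 60 mm across, 28 mm high; leave it. Origin at the centre of its underside.
- ketchup: Loose red sauce bottle, 62 mm across, 190 mm high; leave it. Origin at the centre of its underside.
- salt_jar: Loose glass jar, 68 mm across, 100 mm high; leave it. Origin at the centre of its underside.
- cup: Loose paper cup, 80 mm across, 100 mm high; leave it. Origin at the centre of its underside.
- spatula: Loose spatula lying on the table at the robot's right; leave it.
Mind the look-alikes: they are no part of the job. What is meant by the cap is not green or yellow, and is the larger of those in its own colour.

How it is judged:
By the outcome, as a careful person would: the job done as asked, in the order asked, and still so for the second after the job is handed in, with the robot touching nothing.
It also fails if it takes over 53 s, if anything falls off the work surface, if the arm or the gripper's body presses on something with over 40 N, if the wrist force passes 120 N, or if a joint passes its speed limit or range.

## Robot

A 6-joint arm with a two-finger parallel gripper is mounted at the origin on the work surface. World frame = base frame: x ahead of the robot, y to its left, z up, the work surface at z = 0. Lengths are in mm, angles in rad, forces in N, time in s.
With the tool pointing down it reaches from about 350 to 975 mm from the base axis. Payload 7.1 kg.
Tool frame: the origin (TCP) lies midway between the tips of the shut fingers; the grasp point (between the pads) lies 19 mm behind it (ctrl.hold_point_z is the distance from the TCP to the grasp point, in mm); z points along the fingers, y is the direction in which the jaws open and shut (so a half turn about z gives the same grasp; the last joint's range is limited). The gripper opens to 88 mm and grips with 3 to 60 N. Pads are 20 mm wide; open, the fingers measure 115 mm over their backs; the gripper's body (75 mm by 178 mm) begins 61 mm behind the grasp point.
Start: joints at [-1.295, 0.423, 1.63, -0, 1.089, -0.019], TCP at [181.611, -598.015, 191.375] pointing down, gripper open.
Joint ranges: [-3, 3], [-0.9, 2.11], [0.09, 2.58], [-1.31, 4.45], [0.11, 2.69], [-2.54, 2.54]. Speed limits (rad/s): [2.39, 2.39, 3.01, 3.14, 3.14, 3.14].

## Interface

Orientations are given as a rotation vector (axis times angle).
In Python, from workcell import ctrl, eyes gives the robot as it stands.
- The arm moves only by the tool move_arm, never from a script. Its argument "deltas" is a list of rows, each a list of 6 numbers: the shift along the tool's x, y, z in mm, then the turn, a rotation vector about the tool's x, y, z in rad. A call has 1 to 5 rows; each row shifts and turns the pose as measured when the row begins, along the tool's axes as they then stand; what a row does not reach is not made up. A row lasts 1/12 s, in which the tool goes at most 41.7 mm and 7.16 degrees, less where a joint would pass 70% of its speed; a pose out of reach is approached as far as the arm can. A call is refused whole if a number of a shift passes 41.7 or a number of a turn 0.125, either way. A call with a gripper value outside its range is refused whole. "hand" is the closure, from -1 (fully open) to 1 (shut), set as the call begins (left out, the last holds). The fingers move at their own pace and stop on an object; the grip force is fixed at half the most. Time passes only in rows, so rows that do not move let the fingers close. It gives the time, the measured TCP pose, the force and the opening at its end, in the units of the state.
- ctrl.get_obs(): the state, without advancing time (a new reading comes with each control period).
- eyes.get_image(name): name is "scene" or "top" or "wrist"; returns a dict with "frame" (400x640x3 uint8, red, green, blue), "range_z" (400x640 float32, mm along the optical axis (not along the pixel's ray), 0 where there is no reading), "fx", "fy", "cx", "cy" (pixels), "cam_to_world" (4x4, takes a point from camera to world coordinates). Camera axes: x right, y down, z forward; pixel columns grow to the right and rows downward; lengths in mm; the calibration is good to about 2 mm. A picture is of the moment at which its call begins.
- ctrl.close_job(): hands the job in, once; it reports no verdict.
The state is a dict: "t": time; "qpos": joint angles; "qvel": joint speeds; "joint_torque": joint torques, N m; "ee_pos": TCP position; "orientation": TCP orientation; "ft_force": force on the tool from outside, world axes, zero at the start; "moment": the same for the moment, N m; "width": finger opening in mm.
Only numpy, scipy, OpenCV 4.12 (cv2) and the standard library are available. Lean on these libraries where they do the work, as an engineer would, in place of code of your own. Each camera call takes 0.05 s, during which the arm holds its last target.

## Working session

There is one attempt and no reset: what is moved stays moved. The work goes in short steps, Python scripts to look and compute and a tool call to move; the robot and the scene stay as the last step left them, time stands still between calls to the robot, and variables do not carry over. Pictures are saved under pics/ and viewed, and the job is handed in when it is done.

Besides the shell and the picture viewer there is one more tool, called after "Call:" by a JSON object that holds its "name" and its "arguments", one argument or row to a line. move_arm: Moves the arm, as the interface text tells. Its arguments: {"type":"object","properties":{"deltas":{"type":"array"},"hand":{"type":"number"}},"required":["deltas"]}

```bash
mkdir -p pics; ls
python3 - <<'E'
from workcell import ctrl, eyes
import cv2,pickle
o=ctrl.get_obs();print(o, ctrl.hold_point_z)
for n in("scene","top"):
    d=eyes.get_image(n);pickle.dump(d,open(f"pics/{n}0.pkl","wb"))
    cv2.imwrite(f"pics/{n}0.png",d["frame"][:,:,::-1]);print(n,d["fx"],d["cam_to_world"])
E
```

```text
pics
{'t': 0.0, 'qpos': array([-1.29502732e+00,  4.23836269e-01,  1.63065117e+00, -4.06889276e-05,
        1.08860812e+00, -1.89763889e-02]), 'qvel': array([-0.00108208,  0.0011895 , -0.0001682 , -0.00064323,  0.00089873,
        0.00010749]), 'joint_torque': array([ 2.29672414e-04, -5.44631875e+01, -2.73667413e+01,  6.44427328e-02,
        2.28093902e-02, -1.37008428e-04]), 'ee_pos': array([ 181.42765478, -597.47588843,  190.61984603]), 'orientation': array([-3.10606449e+00, -4.61122051e-01,  3.58249628e-04]), 'ft_force': array([0.50173563, 0.90010712, 0.52464872]), 'moment': array([-0.01902934, -0.05358832,  0.02160955]), 'width': 87.63287469456064} 18.700000000000003
scene 386.89774119060655 [[-4.43476314e-01  6.72052818e-01 -5.93020883e-01  1.08403832e+03]
 [ 8.96190381e-01  3.42160783e-01 -2.82433710e-01  1.29686353e+02]
 [ 1.30981189e-02 -6.56712272e-01 -7.54027474e-01  7.90933622e+02]
 [ 0.00000000e+00  0.00000000e+00  0.00000000e+00  1.00000000e+00]]
top 404.3414551698067 [[ 2.34691622e-02 -9.91455490e-01  1.28316835e-01  4.26987859e+02]
 [-9.99637383e-01 -2.49680245e-02 -1.00846710e-02 -1.01749439e+02]
 [ 1.32023203e-02 -1.28033626e-01 -9.91681950e-01  1.10200785e+03]
 [ 0.00000000e+00  0.00000000e+00  0.00000000e+00  1.00000000e+00]]
```

View pics/scene0.png

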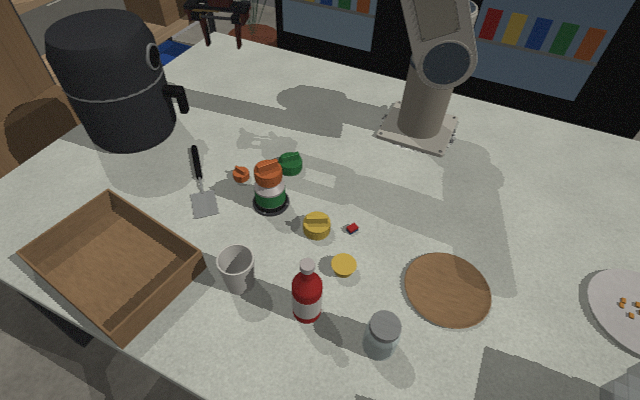

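View pics/top0.png

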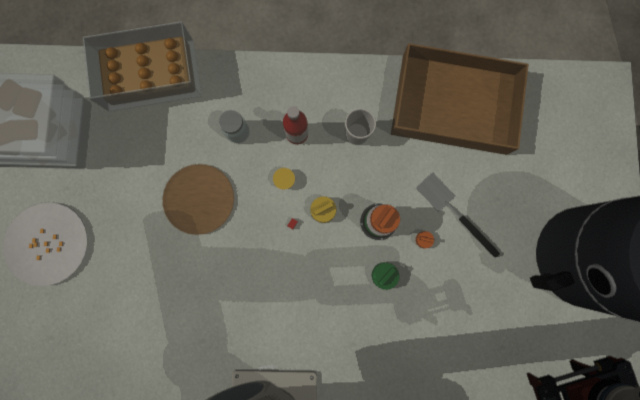

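Candidates for the cap in the top view are the large orange one at (385,219) on the tub, the small orange one at (425,240), the green one at (385,275) and the yellow one at (322,209). The large orange one fits: it sits on the tub and is the bigger of the two orange caps. I'll confirm that in an enlarged crop and measure it.

```bash
cat > h.py <<'E'
import numpy as np,cv2,pickle
def load(n):return pickle.load(open(n,"rb"))
def cloud(d):
    z=d["range_z"].astype(float);v,u=np.mgrid[0:400,0:640]
    P=np.stack([(u-d["cx"])/d["fx"]*z,(v-d["cy"])/d["fy"]*z,z,np.ones_like(z)],-1)@d["cam_to_world"].T
    P[z==0]=np.nan
    return P[...,:3]
E
python3 - <<'E'
from h import *
d=load("pics/top0.pkl");f=d["frame"]
c=f[120:300,220:460][:,:,::-1];cv2.imwrite("pics/crop0.png",cv2.resize(c,None,fx=3.3,fy=3.3,interpolation=cv2.INTER_CUBIC))
for n in("top","scene"):
    d=load(f"pics/{n}0.pkl");P=cloud(d);f=d["frame"].astype(int)
    hsv=cv2.cvtColor(d["frame"],cv2.COLOR_RGB2HSV).astype(int);H,S,V=hsv[...,0],hsv[...,1],hsv[...,2]
    print(n,"table z",np.nanmedian(P[...,2]))
    x,y,z=P[...,0],P[...,1],P[...,2]
    box=(x>250)&(x<800)&(y>-450)&(y<350)
    orange=box&(H<12)&(S>150)&(V>90)
    nl,lab,st,ce=cv2.connectedComponentsWithStats(orange.astype(np.uint8))
    for i in range(1,nl):
        if st[i,4]>15:
            m=lab==i;print("red/orange",ce[i].round(),st[i,4],"xyz med",np.nanmedian(P[m],0).round(1),"min",np.nanmin(P[m],0).round(),"max",np.nanmax(P[m],0).round())
    m=box&(z>140)&(z<152)&orange
    if m.sum(): 
        r=cv2.minAreaRect(P[m][:,:2].astype(np.float32));print("bar",m.sum(),r, cv2.boxPoints(r).round(1).tolist(),np.median(z[m]))
    m=box&(z>121)&(z<132)&orange
    if m.sum(): print("captop",m.sum(),cv2.minEnclosingCircle(P[m][:,:2].astype(np.float32)),np.median(z[m]))
    brown=box&(H>5)&(H<20)&(S>80)&(z<20)
    nl,lab,st,ce=cv2.connectedComponentsWithStats(brown.astype(np.uint8))
    for i in range(1,nl):
        if st[i,4]>800:
            m=lab==i;e=cv2.minEnclosingCircle(P[m][:,:2].astype(np.float32));print("plate",ce[i].round(),st[i,4],e,P[m].mean(0).round(1))
E
```

```text
top table z 0.908028824156986
red/orange [288. 124.] 101 xyz med [726.1 -22.2 129.8] min [713. -35. 117.] max [751. -12. 145.]
red/orange [385. 219.] 600 xyz med [ 498.4 -263.   127.2] min [ 467. -298.  103.] max [ 532. -231.  153.]
red/orange [292. 223.] 41 xyz med [489.3 -33.1  14.2] min [479. -41.  10.] max [500. -23.  18.]
red/orange [425. 239.] 216 xyz med [ 454.5 -386.7   22.7] min [ 434. -409.    8.] max [ 474. -367.   40.]
bar 124 ((622.7346801757812, -155.976806640625), (350.53564453125, 52.04560089111328), 41.94804382324219) [[475.0, -253.8000030517578], [509.79998779296875, -292.5], [770.5, -58.20000076293945], [735.7000122070312, -19.5]] 146.2835521983444
captop 510 ((612.3969116210938, -150.7519073486328), 193.409912109375) 126.89390699632054
plate [198. 199.] 3851 ((549.5418701171875, 224.5555877685547), 96.11158752441406) [549.3 225.4   5.1]
scene table z 2.080334780968883
red/orange [269. 172.] 565 xyz med [ 513.9 -255.4  128.1] min [ 472. -297.   95.] max [ 539. -230.  151.]
red/orange [241. 174.] 153 xyz med [ 462.1 -381.    23.2] min [ 436. -411.    5.] max [ 477. 
[... 185 characters left out ...]
max [770.  -7. 173.]
red/orange [311. 320.] 35 xyz med [762.4 -16.   17.9] min [746. -27.   7.] max [769.  -7.  25.]
bar 194 ((626.262451171875, -152.8075714111328), (357.25347900390625, 50.627891540527344), 42.490936279296875) [[477.3999938964844, -254.8000030517578], [511.6000061035156, -292.1000061035156], [775.0999755859375, -50.79999923706055], [740.9000244140625, -13.5]] 145.63898095230792
captop 482 ((617.4212036132812, -149.6388397216797), 196.42178344726562) 127.65849311887945
plate [167. 255.] 987 ((762.8501586914062, -399.2103271484375), 59.944759368896484) [ 765.9 -401.2    6.7]
plate [447. 290.] 4990 ((549.619384765625, 222.30345153808594), 97.43472290039062) [552.7 226.    6.4]
```

View pics/crop0.png

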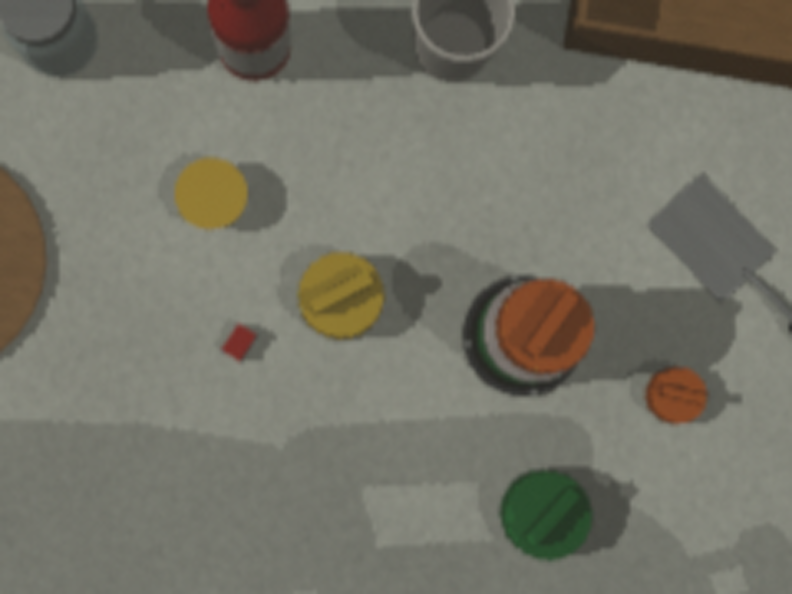

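```bash
cat >> h.py <<'E'
from scipy.spatial.transform import Rotation as R
def cap_fit(d,cx=505,cy=-260,r=60,zt=126.5,zb=146.5):
    P=cloud(d);hsv=cv2.cvtColor(d["frame"],cv2.COLOR_RGB2HSV).astype(int);H,S=hsv[...,0],hsv[...,1]
    x,y,z=P[...,0],P[...,1],P[...,2]
    o=(np.hypot(x-cx,y-cy)<r)&(H<14)&(S>130)
    m=o&(z>zb-4)
    Q=P[m][:,:2].astype(np.float32);rc=cv2.minAreaRect(Q);v,_=np.linalg.svd(np.cov((Q-Q.mean(0)).T))[:2]
    print("bar n",m.sum(),"mean",Q.mean(0).round(1),"rect",[np.round(a,1) for a in rc],"dir deg",round(np.degrees(np.arctan2(v[1,0],v[0,0])),1),"z",np.median(z[m]).round(1))
    m=o&(abs(z-zt)<4);Q=P[m][:,:2].astype(np.float32);print("top n",m.sum(),"circ",cv2.minEnclosingCircle(Q),"z",np.median(z[m]).round(1))
def go(o,target,yawdir=None):
    """target TCP xyz; yawdir: world angle (deg) of jaw axis y; prints deltas in tool frame"""
    Rm=R.from_rotvec(o["orientation"]).as_matrix();p=o["ee_pos"]
    d=Rm.T@(np.array(target)-p);print("tool shift",d.round(1))
    y=Rm[:,1];ya=np.degrees(np.arctan2(y[1],y[0]))
    print("jaw-axis angle",ya.round(2),"z axis",Rm[:,2].round(4))
    if yawdir is not None:
        t=(yawdir-ya+90)%180-90;a=np.radians(ya+t)
        Y=np.array([np.cos(a),np.sin(a),0]);Z=np.array([0,0,-1.]);T=np.stack([np.cross(Y,Z),Y,Z],1)
        print("world yaw turn",t,"tool rotvec",R.from_matrix(Rm.T@T).as_rotvec().round(4))
E
python3 - <<'E'
from h import *
from workcell import ctrl
for n in("top","scene"):cap_fit(load(f"pics/{n}0.pkl"))
for n in("top","scene"):
    d=load(f"pics/{n}0.pkl");P=cloud(d);hsv=cv2.cvtColor(d["frame"],cv2.COLOR_RGB2HSV).astype(int);x,y,z=P[...,0],P[...,1],P[...,2]
    # holder base dark ring
    m=(np.hypot(x-500,y+258)<75)&(z<40)&(z>3)&(hsv[...,2]<60);Q=P[m][:,:2].astype(np.float32);print("holder",m.sum(),cv2.minEnclosingCircle(Q))
go(ctrl.get_obs(),[500,-258,230],45)
E
```

```text
bar n 111 mean [ 500.7 -265.4] rect [array([ 501. , -265.8]), array([11.8, 52.8]), np.float64(55.1)] dir deg 145.1 z 146.5
top n 457 circ ((499.1335144042969, -265.1012878417969), 34.192657470703125) z 126.9
bar n 103 mean [ 504.  -265.2] rect [array([ 502.9, -265.8]), array([15.5, 51.4]), np.float64(53.2)] dir deg 145.2 z 147.0
top n 267 circ ((502.2441711425781, -264.7546691894531), 34.51282501220703) z 127.8
holder 184 ((499.2420654296875, -265.2073974609375), 47.71298599243164)
holder 286 ((505.8733215332031, -264.86383056640625), 48.31391143798828)
tool shift [ 403.4 -232.4  -39. ]
jaw-axis angle -73.11 z axis [-4.0e-04  1.3e-03 -1.0e+00]
world yaw turn -61.88947632937547 tool rotvec [-1.2000e-03  7.0000e-04  1.0802e+00]
```

The crop confirms the tub's cap is the large orange one at crop (545,325). The small orange, green and yellow caps are separate decoys. Cap centre is about (500,-265), its top about 127 mm high, and the bar lies at 145°. Both cameras and the holder fit agree within a few mm.

Call:
{"name": "move_arm", "arguments": {
  "deltas": [
    [0,-41,0,0,0,0],
    [0,-41,0,0,0,0],
    [10,-41,-10,0,0,0],
    [30,-25,-10,0,0,0],
    [38,-12,-10,0,0,0]
  ],
  "hand": -1
}}

```text
t: 0.52
ee_pos: [204.6, -419.0, 214.8]
orientation: [-3.1, -0.449, 0.005]
ft_force: [0.2, -0.2, 0.0]
width: 87.9
```

Call:
{"name": "move_arm", "arguments": {
  "deltas": [
    [39,-12,-10,0,0,0.1],
    [39,-12,0,0,0,0.1],
    [39,-8,0,0,0,0.1],
    [39,-4,0,0,0,0.1],
    [39,0,0,0,0,0.1]
  ]
}}

```text
t: 0.93
ee_pos: [390.5, -359.8, 226.7]
orientation: [-3.113, 0.354, 0.009]
ft_force: [0.2, -1.4, 0.1]
width: 87.6
```

Run:
```python
from h import *
from workcell import ctrl
o=ctrl.get_obs();print(o["t"],o["ee_pos"],o["qpos"].round(2));go(o,[500,-265,230],55)
```

```text
0.9333 [ 390.47402469 -359.79459695  226.65247774] [-0.77  0.25  1.8   0.    1.11  1.03]
tool shift [  85.4 -117.    -3. ]
jaw-axis angle -102.97 z axis [-0.0048  0.0087 -1.    ]
world yaw turn -22.03364364705135 tool rotvec [-0.006   0.0079  0.3846]
```

Call:
{"name": "move_arm", "arguments": {
  "deltas": [
    [24,-34,0,0,0,0],
    [24,-34,0,0,0,0],
    [24,-34,0,0,0,0],
    [0,0,0,-0.006,0.008,0.12],
    [0,0,0,0,0,0.12]
  ]
}}

```text
t: 1.35
ee_pos: [492.0, -274.9, 225.6]
orientation: [-3.054, 0.735, -0.006]
ft_force: [-0.6, -0.2, -0.1]
width: 87.8
```

Call:
{"name": "move_arm", "arguments": {
  "deltas": [
    [0,0,0,0,0,0.12],
    [0,0,0,0,0,0]
  ]
}}

```text
t: 1.52
ee_pos: [492.8, -272.9, 224.6]
orientation: [-3.001, 0.927, -0.003]
ft_force: [0.2, 0.2, -0.5]
width: 87.7
```

```bash
cat > look.py <<'E'
import sys
from h import *
from workcell import ctrl,eyes
n,out=sys.argv[1:3]
d=eyes.get_image(n);pickle.dump(d,open(f"pics/{out}.pkl","wb"));cv2.imwrite(f"pics/{out}.png",d["frame"][:,:,::-1])
E
python3 look.py wrist w1
python3 - <<'E'
from h import *
from workcell import ctrl
o=ctrl.get_obs();print(o["t"],o["ee_pos"],o["qpos"].round(2));go(o,[500,-265,200],55)
cap_fit(load("pics/w1.pkl"))
E
```

```text
1.5667 [ 492.67846299 -272.96388343  224.55841349] [-0.53  0.29  1.74  0.    1.11  1.64]
tool shift [  1.6 -10.7  24.6]
jaw-axis angle -124.0 z axis [ 2.2e-03  6.0e-04 -1.0e+00]
world yaw turn -0.9954978869047864 tool rotvec [-0.0017 -0.0015  0.0174]
bar n 1388 mean [ 511.1 -254.3] rect [array([ 513. , -249.5]), array([52.8, 52.4]), np.float64(55.4)] dir deg -129.0 z 147.2
top n 3197 circ ((501.1915588378906, -266.3930969238281), 34.07170486450195) z 126.5
```

View pics/w1.png

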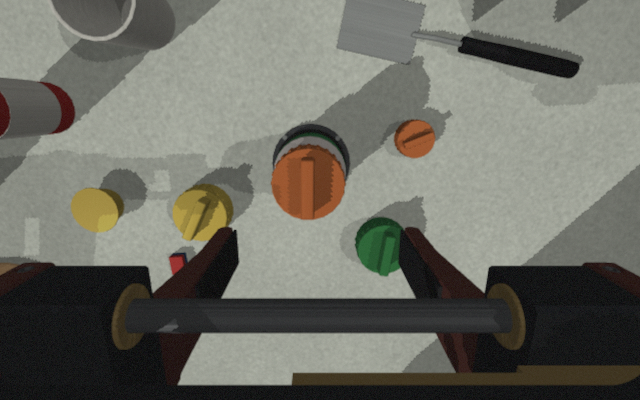

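The wrist view shows the cap at (308,183), with its bar upright in the image and so square to the jaws. The shut axis is near column 318. I'll refit the bar without the finger pixels.

Run:
```python
from h import *
from workcell import ctrl
cap_fit(load("pics/w1.pkl"),500.5,-266,36)
go(ctrl.get_obs(),[501,-266,150],55)
```

```text
bar n 936 mean [ 504.  -263.1] rect [array([ 509.8, -254.1]), array([41.6, 52.4]), np.float64(55.4)] dir deg 131.9 z 146.5
top n 3197 circ ((501.1915588378906, -266.3930969238281), 34.07170486450195) z 126.5
tool shift [  2.9 -10.3  74.6]
jaw-axis angle -124.0 z axis [ 2.2e-03  6.0e-04 -1.0e+00]
world yaw turn -0.9954978869047864 tool rotvec [-0.0017 -0.0015  0.0174]
```

Call:
{"name": "move_arm", "arguments": {
  "deltas": [
    [2,-6,20,-0.002,-0.002,0.01],
    [1,-4,20,0,0,0],
    [0,0,20,0,0,0],
    [0,0,8,0,0,0],
    [0,0,0,0,0,0]
  ]
}}

```text
t: 1.98
ee_pos: [501.1, -267.8, 155.4]
orientation: [3.007, -0.907, 0.003]
ft_force: [-0.2, -0.7, 0.2]
width: 87.6
```

```bash
python3 look.py wrist w2
python3 - <<'E'
from h import *
from workcell import ctrl
o=ctrl.get_obs();print(o["t"],o["ee_pos"],o["ft_force"]);go(o,[501,-266,129],55.3)
E
```

```text
2.0333 [ 501.18142594 -267.94953354  156.01051406] [-0.76891458 -1.00118276  0.58564207]
tool shift [-1.3 -1.5 27. ]
jaw-axis angle -123.6 z axis [ 0.002  -0.0018 -1.    ]
world yaw turn -1.1045216476053383 tool rotvec [ 0.0003 -0.0027  0.0193]
```

View pics/w2.png

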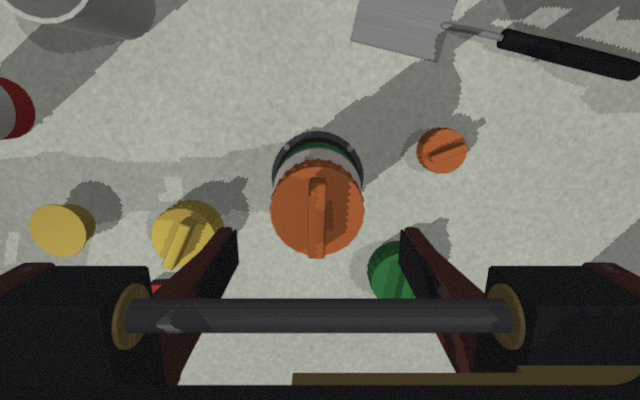

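The bar now sits at column 317, centred between the finger tips (236 and 402). Next I go down and close.

Call:
{"name": "move_arm", "arguments": {
  "deltas": [
    [-1,-1,14,0,-0.002,0.015],
    [0,0,11,0,0,0],
    [0,0,2,0,0,0]
  ]
}}

```text
t: 2.28
ee_pos: [502.6, -268.5, 131.4]
orientation: [3.0, -0.926, 0.009]
ft_force: [-0.3, 0.8, 0.4]
width: 87.9
```

Call:
{"name": "move_arm", "arguments": {
  "deltas": [
    [0,0,0,0,0,0],
    [0,0,0,0,0,0],
    [0,0,0,0,0,0],
    [0,0,0,0,0,0],
    [0,0,0,0,0,0]
  ],
  "hand": 1
}}

```text
t: 2.7
ee_pos: [503.8, -269.7, 134.1]
orientation: [3.0, -0.923, 0.014]
ft_force: [0.3, 0.2, 0.5]
width: 58.2
```

Call:
{"name": "move_arm", "arguments": {
  "deltas": [
    [0,0,0,0,0,0],
    [0,0,0,0,0,0],
    [0,0,0,0,0,0]
  ]
}}

```text
t: 2.95
ee_pos: [504.3, -270.0, 135.1]
orientation: [3.0, -0.922, 0.017]
ft_force: [-0.9, 0.2, -0.1]
width: 37.7
```

Zero rows drift by a few tenths of a millimetre each, so I'll correct before the jaws meet the bar.

Run:
```python
from h import *
from workcell import ctrl
o=ctrl.get_obs();go(o,[501,-266.2,129.5],55.2)
```

```text
tool shift [-5.  -1.3  5.5]
jaw-axis angle -124.18 z axis [ 0.0092 -0.0057 -0.9999]
world yaw turn -0.6164147253373358 tool rotvec [-0.0005 -0.0109  0.0108]
```

Call:
{"name": "move_arm", "arguments": {
  "deltas": [
    [-3,-0.8,3.5,0,-0.01,0.01],
    [-2,-0.5,2.5,0,-0.003,0],
    [-0.5,0,0.5,0,-0.002,0]
  ]
}}

```text
t: 3.2
ee_pos: [500.3, -265.5, 128.3]
orientation: [-2.996, 0.939, 0.007]
ft_force: [-0.3, -0.2, 0.7]
width: 17.9
```

Run:
```python
from h import *
from workcell import ctrl
o=ctrl.get_obs();print(o["width"],o["ee_pos"]);go(o,[501,-266.2,129],55.2)
```

```text
17.873133428689133 [ 500.32881818 -265.53430854  128.28621247]
tool shift [ 0.9  0.2 -0.7]
jaw-axis angle -124.82 z axis [-0.0038  0.0033 -1.    ]
world yaw turn 0.02210104689459058 tool rotvec [-0.0006  0.005  -0.0004]
```

Call:
{"name": "move_arm", "arguments": {
  "deltas": [
    [0.4,0,0,0,0.003,0],
    [0,0,0.3,0,0,0],
    [0,0,0.3,0,0,0]
  ]
}}

```text
t: 3.45
ee_pos: [500.3, -265.4, 126.9]
orientation: [-2.996, 0.939, 0.005]
ft_force: [-0.5, -0.6, -0.2]
width: 1.2
```

Run:
```python
from h import *
from workcell import ctrl
o=ctrl.get_obs();print(o["width"],o["ee_pos"],o["ft_force"],o["moment"]);go(o,[501,-266.2,128],55.2)
```

```text
1.1579368958261134 [ 500.27891608 -265.388616    126.93048914] [-0.48905033 -0.58398461 -0.22221458] [ 0.02636069  0.0492865  -0.02293368]
tool shift [ 1.1  0.3 -1.1]
jaw-axis angle -124.81 z axis [-0.0024  0.0022 -1.    ]
world yaw turn 0.009287241344566155 tool rotvec [-0.0004  0.0032 -0.0002]
```

The width reads 1.2 mm, so the bar isn't between the pads. I'll take a look.

```bash
python3 look.py wrist w3; python3 look.py scene s3
python3 - <<'E'
import cv2
a=cv2.imread("pics/s3.png")[60:260,170:410];cv2.imwrite("pics/s3c.png",cv2.resize(a,None,fx=3,fy=3,interpolation=cv2.INTER_CUBIC))
E
```

```text
(no output)
```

View pics/w3.png

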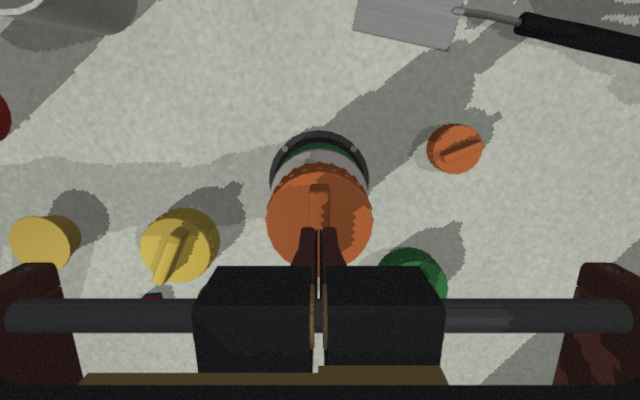

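View pics/s3c.png

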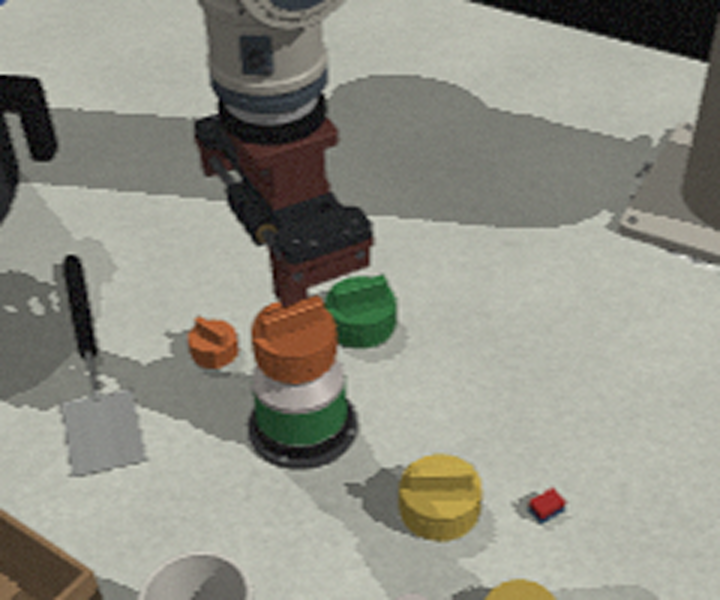

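```bash
python3 - <<'E'
from h import *
for n,(u0,u1,v0,v1) in (("s3",(258,282,150,172)),("w3",(296,344,225,262))):
    d=load(f"pics/{n}.pkl");P=cloud(d);print(n)
    for v in range(v0,v1,4):
        print(v,[(u,*P[v,u].round(0).astype(int)) if np.isfinite(P[v,u,0]) else (u,) for u in range(u0,u1,5)])
E
python3 - <<'E'
import cv2
a=cv2.imread("pics/s3.png")[140:200,235:310];cv2.imwrite("pics/s3d.png",cv2.resize(a,None,fx=10,fy=10,interpolation=cv2.INTER_CUBIC))
E
```

```text
s3
150 [(258, np.int64(332), np.int64(-410), np.int64(0)), (263, np.int64(515), np.int64(-265), np.int64(198)), (268, np.int64(574), np.int64(-211), np.int64(265)), (273, np.int64(560), np.int64(-208), np.int64(256)), (278, np.int64(551), np.int64(-201), np.int64(251))]
154 [(258, np.int64(350), np.int64(-399), np.int64(3)), (263, np.int64(512), np.int64(-268), np.int64(183)), (268, np.int64(570), np.int64(-215), np.int64(249)), (273, np.int64(562), np.int64(-208), np.int64(245)), (278, np.int64(321), np.int64(-346), np.int64(1))]
158 [(258, np.int64(363), np.int64(-391), np.int64(0)), (263, np.int64(511), np.int64(-270), np.int64(169)), (268, np.int64(507), np.int64(-259), np.int64(170)), (273, np.int64(343), np.int64(-351), np.int64(1)), (278, np.int64(338), np.int64(-336), np.int64(3))]
162 [(258, np.int64(379), np.int64(-382), np.int64(1)), (263, np.int64(486), np.int64(-288), np.int64(128)), (268, np.int64(499), np.int64(-265), np.int64(147)), (273, np.int64(493), np.int64(-254), np.int64(148)), (278, np.int64(374), np.int64(-315), np.int64(25))]
166 [(258, np.int64(522), np.int
[... 5160 characters left out ...]
195)), (331, np.int64(507), np.int64(-276), np.int64(194)), (336, np.int64(505), np.int64(-278), np.int64(193)), (341, np.int64(504), np.int64(-280), np.int64(194))]
261 [(296, np.int64(515), np.int64(-264), np.int64(197)), (301, np.int64(514), np.int64(-266), np.int64(198)), (306, np.int64(513), np.int64(-268), np.int64(198)), (311, np.int64(512), np.int64(-270), np.int64(199)), (316, np.int64(509), np.int64(-270), np.int64(195)), (321, np.int64(508), np.int64(-272), np.int64(195)), (326, np.int64(508), np.int64(-274), np.int64(197)), (331, np.int64(507), np.int64(-276), np.int64(197)), (336, np.int64(506), np.int64(-278), np.int64(197)), (341, np.int64(504), np.int64(-280), np.int64(198))]
```

View pics/s3d.png

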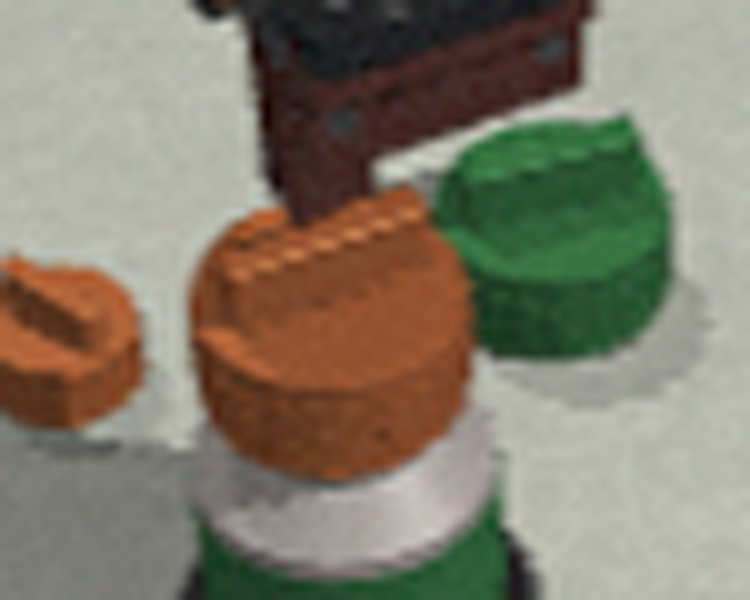

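```bash
python3 - <<'E'
from h import *
for n,tcp in (("w1",[492.7,-273,224.6]),("w2",[501.2,-267.9,156.0]),("w3",[500.3,-265.4,126.9])):
    d=load(f"pics/{n}.pkl");P=cloud(d);hsv=cv2.cvtColor(d["frame"],cv2.COLOR_RGB2HSV)
    near=(d["range_z"]>0)&(P[...,2]>tcp[2]-20)&(np.linalg.norm(P[...,:2]-np.array(tcp)[:2],axis=-1)<90)
    near[:200]=False
    D=np.stack([P[...,i]-tcp[i] for i in range(3)],-1)
    print(n,"cam pos",d["cam_to_world"][:3,3].round(0),"fwd",d["cam_to_world"][:3,2].round(2))
    for v in (226,230,234,238,242,250,262,275):
        us=[u for u in range(150,480) if near[v,u] and d["range_z"][v,u]<(260)]
        print(v,len(us),[(u,D[v,u].round(0).tolist(),round(float(d["range_z"][v,u]))) for u in us[::max(1,len(us)//3)]][:4])
E
python3 - <<'E'
from h import *
d=load("pics/scene0.pkl");P=cloud(d);z=P[...,2]
# gripper at start: TCP (181,-597,190.6)
m=(np.hypot(P[...,0]-181,P[...,1]+597)<75)&(z>120)
v,u=np.nonzero(m);print(m.sum(),np.sort(z[m])[:20].round(0));i=np.argsort(z[m])[:12];print([(u[k],v[k],P[v[k],u[k]].round(0).tolist()) for k in i])
E
```

```text
w1 cam pos [ 553. -314.  418.] fwd [-0.22  0.15 -0.96]
226 0 []
230 36 [(218, [39.0, 37.0, 36.0], 169), (230, [35.0, 32.0, 35.0], 169), (408, [-17.0, -45.0, 36.0], 168)]
234 44 [(215, [39.0, 37.0, 41.0], 163), (229, [35.0, 31.0, 42.0], 163), (407, [-17.0, -43.0, 38.0], 166), (421, [-19.0, -49.0, 41.0], 163)]
238 54 [(211, [39.0, 37.0, 47.0], 158), (229, [34.0, 31.0, 44.0], 161), (409, [-17.0, -43.0, 43.0], 162)]
242 60 [(208, [39.0, 38.0, 51.0], 154), (228, [33.0, 32.0, 47.0], 158), (410, [-16.0, -42.0, 49.0], 156)]
250 73 [(202, [39.0, 37.0, 60.0], 146), (227, [31.0, 32.0, 51.0], 155), (411, [-18.0, -40.0, 52.0], 153), (435, [-20.0, -49.0, 59.0], 146)]
262 102 [(188, [40.0, 39.0, 71.0], 135), (222, [29.0, 34.0, 59.0], 148), (416, [-20.0, -39.0, 60.0], 146)]
275 118 [(174, [40.0, 40.0, 82.0], 125), (213, [29.0, 34.0, 72.0], 136), (424, [-20.0, -39.0, 72.0], 135), (463, [-22.0, -52.0, 82.0], 123)]
w2 cam pos [ 562. -308.  349.] fwd [-0.22  0.15 -0.96]
226 17 [(308, [1.0, 8.0, -10.0], 216), (313, [-1.0, 5.0, -9.0], 215), (318, [-3.0, 2.0, -9.0], 215), (324, [-5.0, -1.0, -10.0], 216)]
2
[... 1968 characters left out ...]
8. 228.
 228. 229. 229. 229. 230. 230.]
[(np.int64(239), np.int64(49), [176.0, -549.0, 222.0]), (np.int64(211), np.int64(43), [186.0, -643.0, 223.0]), (np.int64(207), np.int64(46), [209.0, -641.0, 224.0]), (np.int64(238), np.int64(48), [178.0, -551.0, 226.0]), (np.int64(209), np.int64(45), [203.0, -637.0, 226.0]), (np.int64(206), np.int64(45), [208.0, -645.0, 226.0]), (np.int64(209), np.int64(44), [200.0, -640.0, 227.0]), (np.int64(210), np.int64(44), [199.0, -637.0, 227.0]), (np.int64(211), np.int64(42), [187.0, -642.0, 227.0]), (np.int64(207), np.int64(45), [208.0, -641.0, 227.0]), (np.int64(240), np.int64(48), [178.0, -543.0, 227.0]), (np.int64(239), np.int64(48), [179.0, -546.0, 227.0])]
```

Every view (scene at the start, wrist ×3) puts the finger tips about 31 mm above the reported TCP, while xy agrees and the cap's height reads right. The jaws therefore shut above the bar, with no contact. I'll trust the cameras for the tip height, open again, and go down step by step with a force check.

Call:
{"name": "move_arm", "arguments": {
  "deltas": [
    [0.3,0,0,0,0.002,0],
    [0,0,0.3,0,0,0],
    [0,0,0.3,0,0,0],
    [0,0,0.3,0,0,0],
    [0,0,0.3,0,0,0]
  ],
  "hand": -0.3
}}

```text
t: 3.97
ee_pos: [500.8, -265.8, 125.9]
orientation: [-2.997, 0.94, 0.0]
ft_force: [-0.2, 0.0, -0.3]
width: 30.3
```

Call:
{"name": "move_arm", "arguments": {
  "deltas": [
    [0,0,0,0,0,0],
    [0,0,0.3,0,0,0]
  ]
}}

```text
t: 4.13
ee_pos: [500.8, -265.8, 125.6]
orientation: [-2.997, 0.94, 0.0]
ft_force: [0.3, 0.2, 0.3]
width: 43.2
```

Run:
```python
from h import *
from workcell import ctrl
o=ctrl.get_obs();print(o["width"],o["ee_pos"],o["ft_force"],o["moment"]);go(o,[501,-266,104],55.2)
```

```text
43.21570728418109 [ 500.77947112 -265.81418795  125.63375422] [0.32391933 0.15282907 0.28476082] [ 0.09732666  0.00089403 -0.04877365]
tool shift [ 0.3  0.  21.6]
jaw-axis angle -124.82 z axis [ 1.e-04  6.e-04 -1.e+00]
world yaw turn 0.01644665330331918 tool rotvec [-0.0005  0.0003 -0.0003]
```

Call:
{"name": "move_arm", "arguments": {
  "deltas": [
    [0,0,10,0,0,0],
    [0,0,8,0,0,0],
    [0,0,4,0,0,0],
    [0,0,1,0,0,0]
  ]
}}

```text
t: 4.47
ee_pos: [500.8, -265.8, 100.4]
orientation: [-2.997, 0.94, -0.001]
ft_force: [0.1, -0.4, 0.1]
width: 57.1
```

```bash
python3 look.py wrist w4; python3 look.py scene s4
python3 - <<'E'
from h import *
from workcell import ctrl
o=ctrl.get_obs();print(o["width"],o["ee_pos"],o["ft_force"],o["moment"]);go(o,[501,-266,97],55.2)
a=cv2.imread("pics/s4.png")[120:200,225:325];a=cv2.resize(a,(500,400),interpolation=cv2.INTER_CUBIC)
b=cv2.imread("pics/w4.png")[120:380,200:440];b=cv2.resize(b,(300,325))
c=np.zeros((400,800,3),np.uint8);c[:,:500]=a;c[:325,500:]=b;cv2.imwrite("pics/c4.png",c)
E
```

```text
57.18268503881937 [ 500.97685431 -265.9334095   100.89628885] [ 0.78221741 -0.11725573 -0.11500998] [ 0.00768427  0.04173795 -0.04024772]
tool shift [0.1 0.  3.9]
jaw-axis angle -124.82 z axis [ 7.e-04  2.e-04 -1.e+00]
world yaw turn 0.01583623634610376 tool rotvec [-0.0005 -0.0005 -0.0003]
```

View pics/c4.png

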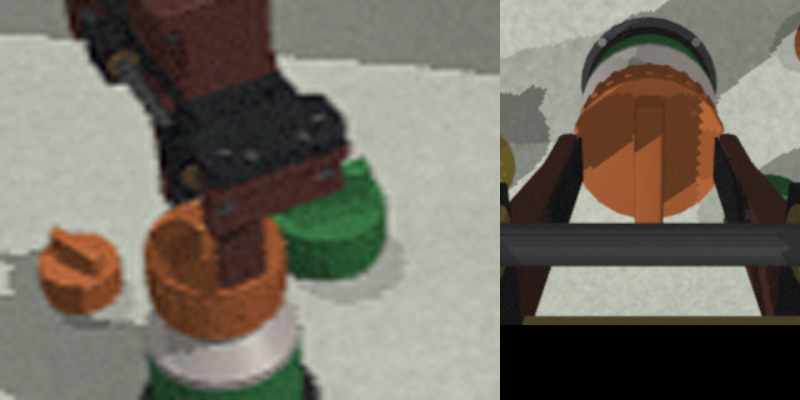

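The fingers now straddle the bar, a few mm above the cap's top. Close here.

Call:
{"name": "move_arm", "arguments": {
  "deltas": [
    [0,0,1.5,0,0,0],
    [0,0,1,0,0,0],
    [0,0,0.3,0,0,0],
    [0,0,0.2,0,0,0],
    [0,0,0.2,0,0,0]
  ],
  "hand": 1
}}

```text
t: 4.98
ee_pos: [501.5, -266.2, 97.9]
orientation: [-2.998, 0.94, -0.003]
ft_force: [0.1, 0.2, 0.8]
width: 27.0
```

Call:
{"name": "move_arm", "arguments": {
  "deltas": [
    [0,0,0.2,0,0,0],
    [0,0,0.2,0,0,0],
    [0,0,0.2,0,0,0],
    [0,0,0.2,0,0,0]
  ]
}}

```text
t: 5.32
ee_pos: [501.8, -266.3, 97.6]
orientation: [2.998, -0.94, 0.004]
ft_force: [-0.7, 1.5, 2.0]
width: 11.7
```

Run:
```python
from h import *
from workcell import ctrl
o=ctrl.get_obs();print(o["width"],o["ee_pos"],o["ft_force"],o["moment"],o["qpos"].round(3));go(o,[501,-266,97],55.2)
```

```text
11.691633007253625 [ 501.76206147 -266.34767218   97.64710289] [-0.72438669  1.53407357  1.95491635] [0.16636105 0.13002965 0.02336789] [-5.090e-01  4.650e-01  1.823e+00  1.000e-03  8.510e-01  1.669e+00]
tool shift [-0.8  0.2  0.6]
jaw-axis angle -124.81 z axis [ 2.3e-03 -7.0e-04 -1.0e+00]
world yaw turn 0.011648282420480882 tool rotvec [-0.0007 -0.0023 -0.0002]
```

The bar is gripped at 11.7 mm. Now press.

Call:
{"name": "move_arm", "arguments": {
  "deltas": [
    [0,0,2,0,-0.002,0],
    [0,0,3,0,0,0],
    [0,0,3,0,0,0]
  ]
}}

```text
t: 5.57
ee_pos: [501.8, -266.4, 91.9]
orientation: [-2.997, 0.94, -0.001]
ft_force: [-4.1, 2.2, 14.2]
width: 11.5
```

Call:
{"name": "move_arm", "arguments": {
  "deltas": [
    [0,0,3,0,0,0],
    [0,0,3,0,0,0]
  ]
}}

```text
t: 5.73
ee_pos: [502.2, -266.6, 90.0]
orientation: [-2.997, 0.94, -0.002]
ft_force: [-9.8, 4.8, 35.9]
width: 11.7
```

Call:
{"name": "move_arm", "arguments": {
  "deltas": [
    [-1,0,1.8,0,0,-0.06],
    [-0.5,0,1.8,0,0,-0.12]
  ]
}}

```text
t: 5.9
ee_pos: [503.5, -267.2, 91.0]
orientation: [3.069, -0.664, 0.012]
ft_force: [-3.7, 1.3, 14.5]
width: 11.8
```

Run:
```python
from h import *
from workcell import ctrl
o=ctrl.get_obs();print(o["width"],o["ee_pos"],o["ft_force"],o["moment"],o["qpos"].round(3));go(o,[501,-266,90])
```

```text
11.797455399224665 [ 503.47973954 -267.18925299   91.03878853] [-3.7409309   1.28464117 14.48753886] [ 0.46669158  0.92229418 -0.28305234] [-5.090e-01  4.750e-01  1.826e+00  1.000e-03  8.330e-01  1.487e+00]
tool shift [-2.8 -0.1  1. ]
jaw-axis angle -114.41 z axis [ 0.0069 -0.0029 -1.    ]
```

Call:
{"name": "move_arm", "arguments": {
  "deltas": [
    [-1.5,0,3,0,-0.004,-0.12],
    [-1,0,2.5,0,-0.002,-0.12]
  ]
}}

```text
t: 6.07
ee_pos: [503.7, -267.6, 90.2]
orientation: [3.126, -0.276, 0.011]
ft_force: [-4.3, 4.5, 21.7]
width: 11.9
```

Call:
{"name": "move_arm", "arguments": {
  "deltas": [
    [-0.8,0,2.5,0,-0.002,-0.12],
    [-0.8,0,2.5,0,-0.002,-0.12]
  ]
}}

```text
t: 6.23
ee_pos: [503.9, -267.0, 90.1]
orientation: [3.137, 0.115, 0.01]
ft_force: [-3.3, 6.0, 22.7]
width: 11.6
```

Run:
```python
from h import *
from workcell import ctrl
o=ctrl.get_obs();print(o["width"],o["ee_pos"],o["ft_force"],o["moment"],o["qpos"].round(3));go(o,[501,-266,90])
```

```text
11.627825564306765 [ 503.91343453 -266.98405145   90.05963327] [-3.30388559  5.97657765 22.73848419] [ 1.16377359  0.74827931 -0.34790475] [-5.090e-01  4.770e-01  1.825e+00  1.000e-03  8.320e-01  9.880e-01]
tool shift [-2.8 -1.2  0. ]
jaw-axis angle -85.79 z axis [ 0.0067 -0.0026 -1.    ]
```

Turned 39° so far; another 21° or so to go.

Call:
{"name": "move_arm", "arguments": {
  "deltas": [
    [-1,-0.5,2.5,-0.002,-0.002,-0.12],
    [-1,-0.5,2.5,-0.002,-0.002,-0.12],
    [-1,-0.5,2,0,0,-0.1]
  ]
}}

```text
t: 6.48
ee_pos: [503.4, -266.5, 90.2]
orientation: [3.06, 0.666, 0.012]
ft_force: [-2.5, 5.3, 16.5]
width: 12.0
```

```bash
python3 look.py wrist w5
python3 - <<'E'
from h import *
from workcell import ctrl
o=ctrl.get_obs();print(o["width"],o["ee_pos"],o["ft_force"],o["moment"],o["qpos"].round(3));go(o,[501,-266,90])
E
```

```text
11.757973219572017 [ 503.39695854 -266.48708237   90.14163147] [-2.9681832   4.59477718 19.22442192] [0.92728985 0.82648356 0.12460634] [-0.506  0.474  1.831 -0.004  0.824  0.632]
tool shift [-2.  -1.5  0.1]
jaw-axis angle -65.07 z axis [ 0.0096 -0.0086 -0.9999]
```

View pics/w5.png

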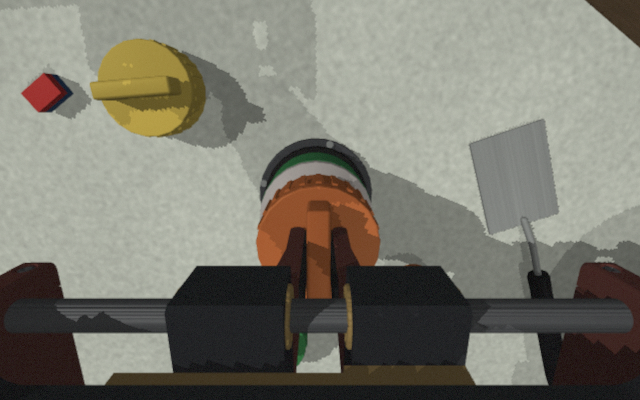

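The cap has turned 60° and the bar is still square in the jaws. Lift it off.

Call:
{"name": "move_arm", "arguments": {
  "deltas": [
    [0,0,-4,-0.004,-0.004,0],
    [0,0,-6,-0.004,-0.004,0],
    [0,0,-8,0,0,0]
  ]
}}

```text
t: 6.78
ee_pos: [502.7, -266.0, 109.6]
orientation: [3.047, 0.677, 0.001]
ft_force: [-0.4, 0.3, -0.1]
width: 11.5
```

Run:
```python
from h import *
from workcell import ctrl
o=ctrl.get_obs();print(o["width"],o["ee_pos"],o["ft_force"],o["moment"],o["qpos"].round(3));go(o,[501,-266,160])
```

```text
11.533531813366128 [ 502.73744258 -266.01535526  109.5617422 ] [-0.36659599  0.31684362 -0.09070039] [ 0.01177916  0.0109295  -0.05657378] [-0.499  0.444  1.823 -0.019  0.861  0.648]
tool shift [ -1.8   0.2 -50.4]
jaw-axis angle -64.97 z axis [ 0.0049 -0.0193 -0.9998]
```

Call:
{"name": "move_arm", "arguments": {
  "deltas": [
    [0,0,-20,0,0,0],
    [0,0,-25,0,0,0],
    [0,0,-20,0,0,0],
    [0,0,-5,0,0,0]
  ]
}}

```text
t: 7.12
ee_pos: [501.7, -263.9, 181.9]
orientation: [3.05, 0.676, -0.002]
ft_force: [-0.6, -0.4, 0.6]
width: 11.8
```

```bash
python3 look.py scene s6
python3 - <<'E'
from h import *
from workcell import ctrl
o=ctrl.get_obs();print(o["width"],o["ee_pos"],o["ft_force"],o["moment"],o["qpos"].round(3));go(o,[550,225,160],115)
a=cv2.imread("pics/s6.png")[40:240,170:410];cv2.imwrite("pics/s6c.png",cv2.resize(a,None,fx=3,fy=3,interpolation=cv2.INTER_CUBIC))
E
```

```text
11.345787221282963 [ 501.76546851 -264.00896191  181.7304313 ] [ 0.55680031  0.27929349 -0.38385181] [-0.0364433  -0.05516411 -0.02594223] [-0.497  0.345  1.776 -0.017  1.009  0.646]
tool shift [ 250.5 -423.1   13.2]
jaw-axis angle -64.99 z axis [ 0.003  -0.0177 -0.9998]
world yaw turn -0.011831908529075008 tool rotvec [0.0173 0.0048 0.0002]
```

View pics/s6c.png

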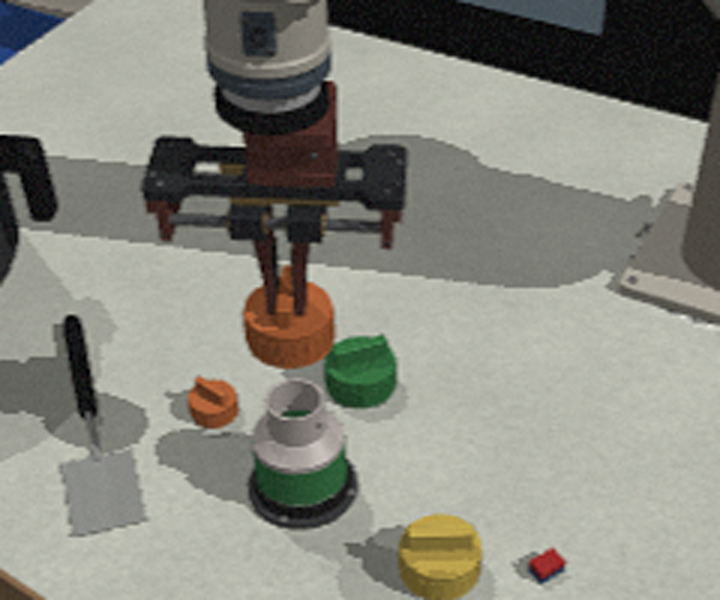

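The cap is off, held level and clear of everything, and the tub is open. Carry it to the plate.

Call:
{"name": "move_arm", "arguments": {
  "deltas": [
    [12,-20,0,0.017,0.005,0],
    [18,-31,0,0,0,0],
    [18,-31,0,0,0,0],
    [18,-31,0,0,0,0],
    [18,-31,0,0,0,0]
  ]
}}

```text
t: 7.58
ee_pos: [516.6, -98.8, 177.6]
orientation: [3.07, 0.663, -0.001]
ft_force: [0.4, -0.2, 0.1]
width: 11.8
```

Call:
{"name": "move_arm", "arguments": {
  "deltas": [
    [18,-31,0,0,0,0],
    [18,-31,0,0,0,0],
    [18,-31,0,0,0,0],
    [18,-31,0,0,0,0],
    [18,-31,0,0,0,0]
  ]
}}

```text
t: 8.0
ee_pos: [530.8, 87.8, 171.2]
orientation: [-3.071, -0.66, 0.012]
ft_force: [0.2, 0.8, -0.2]
width: 12.2
```

Run:
```python
from h import *
from workcell import ctrl
o=ctrl.get_obs();print(o["t"],o["width"],o["ee_pos"],o["qpos"].round(3));go(o,[550,225,160],115)
```

```text
8.0 12.187958764192313 [530.76405296  87.79627561 171.16006901] [0.142 0.326 1.834 0.    0.99  1.289]
tool shift [  74.  -117.2   10.9]
jaw-axis angle -65.75 z axis [-7.9e-03 -7.0e-04 -1.0e+00]
world yaw turn 0.7540918254833286 tool rotvec [-0.0026  0.0075 -0.0132]
```

Call:
{"name": "move_arm", "arguments": {
  "deltas": [
    [18,-29,0,0,0.008,-0.01],
    [18,-29,0,0,0,0],
    [18,-29,0,0,0,0],
    [12,-18,0,0,0,0],
    [0,0,0,0,0,0]
  ]
}}

```text
t: 8.42
ee_pos: [543.7, 222.6, 164.3]
orientation: [-3.063, -0.683, 0.01]
ft_force: [0.1, -0.1, -0.6]
width: 11.5
```

```bash
python3 look.py wrist w7
python3 - <<'E'
from h import *
from workcell import ctrl
o=ctrl.get_obs();print(o["t"],o["width"],o["ee_pos"],o["qpos"].round(3));go(o,[550,225,20],115)
E
```

```text
8.4667 11.810343713547683 [542.91010634 220.94608946 163.85439446] [0.364 0.403 1.734 0.005 1.012 1.493]
tool shift [  9.1   0.  143.8]
jaw-axis angle -64.87 z axis [-0.0084  0.0013 -1.    ]
world yaw turn -0.12854849204438779 tool rotvec [-0.0048  0.007   0.0023]
```

View pics/w7.png

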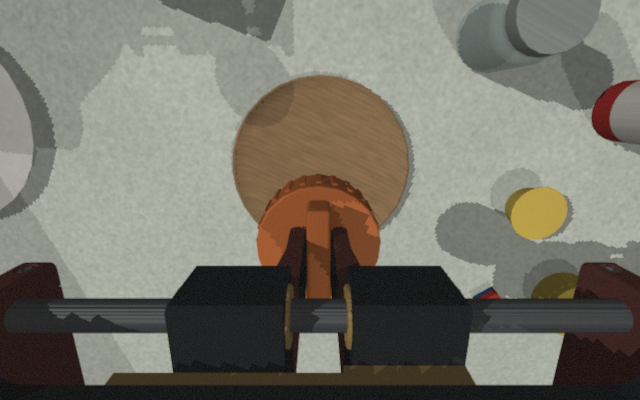

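The cap is level in the jaws and above the plate, which shows at (320,160). Go down.

Call:
{"name": "move_arm", "arguments": {
  "deltas": [
    [5,0,25,-0.003,0.007,0],
    [4,0,30,0,0,0],
    [0,0,30,0,0,0],
    [0,0,25,0,0,0],
    [0,0,15,0,0,0]
  ]
}}

```text
t: 8.88
ee_pos: [552.4, 220.8, 35.3]
orientation: [-3.066, -0.682, -0.007]
ft_force: [0.3, 0.6, -0.6]
width: 11.8
```

Run:
```python
from h import *
from workcell import ctrl
o=ctrl.get_obs();print(o["t"],o["width"],o["ee_pos"],o["qpos"].round(3));go(o,[550,225,9],115)
```

```text
8.8833 11.760453155047585 [552.40272779 220.81883366  35.34779107] [0.36  0.591 1.787 0.    0.759 1.493]
tool shift [-0.5 -4.8 26.3]
jaw-axis angle -64.91 z axis [ 0.0043  0.0018 -1.    ]
world yaw turn -0.09130144894317027 tool rotvec [ 0.0001 -0.0047  0.0016]
```

Call:
{"name": "move_arm", "arguments": {
  "deltas": [
    [0,-3,12,0,-0.003,0],
    [0,-1,8,0,-0.002,0],
    [0,0,3,0,0,0]
  ]
}}

```text
t: 9.13
ee_pos: [547.1, 220.1, 7.3]
orientation: [3.066, 0.676, -0.015]
ft_force: [-10.6, 2.7, 40.9]
width: 11.6
```

Call:
{"name": "move_arm", "arguments": {
  "deltas": [
    [0,0,1.5,0,0,0],
    [0,0,1.5,0,0,0]
  ]
}}

```text
t: 9.3
ee_pos: [547.1, 220.1, 7.3]
orientation: [3.068, 0.674, -0.015]
ft_force: [-5.4, -0.4, 10.3]
width: 11.8
```

Run:
```python
from h import *
from workcell import ctrl
o=ctrl.get_obs();print(o["t"],o["width"],o["ee_pos"],o["ft_force"]);go(o,[550,225,7],115)
```

```text
9.3 11.847955724376687 [547.10822618 220.14340544   7.32273659] [-5.41614855 -0.42700325 10.31624548]
tool shift [ 4.7 -3.2  0.3]
jaw-axis angle -65.22 z axis [-0.0095 -0.0023 -1.    ]
world yaw turn 0.220823645466794 tool rotvec [-0.0019  0.0095 -0.0038]
```

The cap is down, about 6 mm from the plate's middle. Touchdown peaked at about 41 N on the wrist (limit 120). Release.

Call:
{"name": "move_arm", "arguments": {
  "deltas": [
    [0,0,0,0,0,0],
    [0,0,0,0,0,0],
    [0,0,-0.5,0,0,0],
    [0,0,-0.5,0,0,0]
  ],
  "hand": -0.3
}}

```text
t: 9.63
ee_pos: [549.0, 219.8, 11.2]
orientation: [-3.068, -0.673, 0.008]
ft_force: [0.5, 0.9, -0.3]
width: 35.0
```

Call:
{"name": "move_arm", "arguments": {
  "deltas": [
    [0,0,-6,0,0,0],
    [0,0,-20,0,0,0],
    [0,0,-30,0,0,0],
    [0,0,-35,0,0,0],
    [0,0,-20,0,0,0]
  ]
}}

```text
t: 10.05
ee_pos: [546.0, 217.9, 121.9]
orientation: [3.067, 0.672, -0.026]
ft_force: [0.5, 0.6, 0.5]
width: 56.9
```

```bash
python3 look.py top t8;python3 look.py scene s8
python3 - <<'E'
from h import *
from workcell import ctrl
o=ctrl.get_obs();print(o["t"],o["width"],o["ee_pos"],o["ft_force"],o["qpos"].round(3));go(o,[490,-33,130])
for n in("t8","s8"):
    d=load(f"pics/{n}.pkl");cap_fit(d,550,222,55,37,57)
    P=cloud(d);hsv=cv2.cvtColor(d["frame"],cv2.COLOR_RGB2HSV).astype(int);x,y,z=P[...,0],P[...,1],P[...,2]
    nr=(np.hypot(x-490,y+34)<30)
    m=nr&(hsv[...,1]>130)&((hsv[...,0]<10)|(hsv[...,0]>172))&(z>9);Q=P[m][:,:2].astype(np.float32)
    if m.sum()>5:print("tablet",m.sum(),Q.mean(0),cv2.minAreaRect(Q),np.median(z[m]))
    m=(np.hypot(x-501,y+265)<40)&(z>108)&(z<118);Q=P[m][:,:2].astype(np.float32);
    if m.sum()>5:print("mouth",m.sum(),cv2.minEnclosingCircle(Q),np.median(z[m]))
    y0,x0=(100,130) if n[0]=="t" else (140,220)
    a=d["frame"][y0:y0+200,x0:x0+300,::-1];cv2.imwrite(f"pics/{n}c.png",cv2.resize(a,None,fx=2.5,fy=2.5,interpolation=cv2.INTER_CUBIC))
E
```

```text
10.15 57.133821362807545 [547.62184059 218.49403994 122.8606245 ] [ 0.83079476 -1.15646974  0.03957844] [3.590e-01 4.630e-01 1.750e+00 1.000e-03 9.410e-01 1.498e+00]
tool shift [-157.6  204.4   -5.6]
jaw-axis angle -65.29 z axis [-0.0115 -0.0035 -0.9999]
bar n 77 mean [540.  214.1] rect [array([544.3, 200.3]), array([37.6, 49.2]), np.float64(14.9)] dir deg -139.7 z 57.0
top n 332 circ ((547.4970703125, 218.384521484375), 35.1407585144043) z 37.2
tablet 50 [488.87488  -33.642788] ((488.76568603515625, -33.74700164794922), (15.044844627380371, 22.534603118896484), 61.39697265625) 14.1593815335101
mouth 84 ((500.62518310546875, -266.30487060546875), 25.23996353149414) 111.77551655369314
bar n 250 mean [554.2 223.4] rect [array([553., 219.]), array([64.5, 77.9]), np.float64(28.5)] dir deg 85.6 z 60.2
top n 480 circ ((546.7705078125, 218.8866729736328), 34.81814956665039) z 38.4
tablet 68 [491.6983   -33.293205] ((490.0306091308594, -33.37116241455078), (19.71111488342285, 25.536470413208008), 56.689117431640625) 14.872609924462722
mouth 102 ((503.1475524902344, -266.4032897949219), 26.14451789855957) 112.27912029363239
```

View pics/s8c.png

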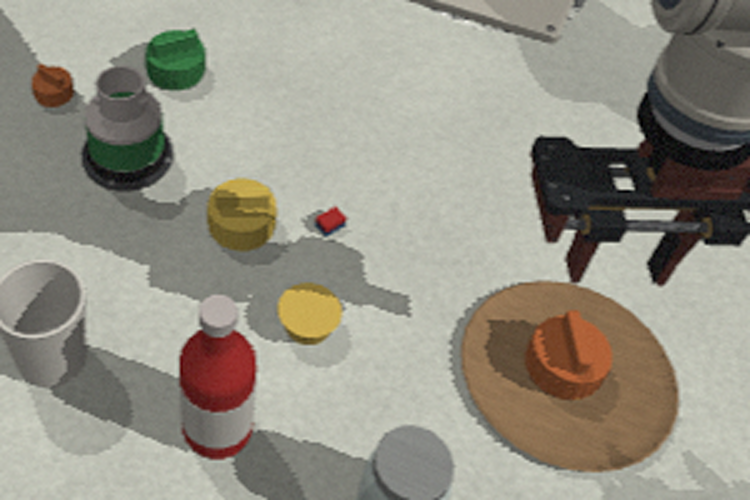

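View pics/t8c.png

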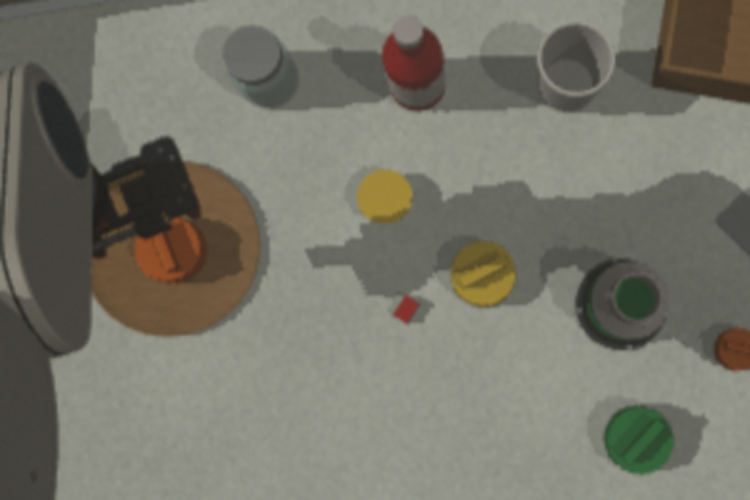

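The cap sits bar up on the plate at (547,219), top at 37 mm, about 7 mm from the middle. The tablet is at about (489.5,-33.5) with its short side at about 60°. The mouth is at about (501,-266). Next, the tablet.

Call:
{"name": "move_arm", "arguments": {
  "deltas": [
    [-20,26,0,0,0.011,0],
    [-26,34,0,0,0,0],
    [-26,34,0,0,0,0],
    [-26,34,0,0,0,0],
    [-26,34,0,0,0,0]
  ]
}}

```text
t: 10.57
ee_pos: [504.2, 24.6, 121.2]
orientation: [-3.062, -0.689, -0.006]
ft_force: [0.6, -0.4, 0.7]
width: 57.2
```

Call:
{"name": "move_arm", "arguments": {
  "deltas": [
    [-10,15,0,0,0,0.12],
    [0,0,0,0,0,0.12],
    [0,0,0,0,0,0.12],
    [0,0,0,0,0,0.12],
    [0,0,0,0,0,0.12]
  ]
}}

```text
t: 10.98
ee_pos: [494.1, -2.7, 116.3]
orientation: [-3.127, 0.281, 0.01]
ft_force: [-0.0, 0.0, -0.6]
width: 57.1
```

Call:
{"name": "move_arm", "arguments": {
  "deltas": [
    [0,0,0,0,0,0.12],
    [0,0,0,0,0,0.12],
    [0,0,0,0,0,0.1],
    [0,0,0,0,0,0]
  ]
}}

```text
t: 11.32
ee_pos: [490.7, -3.4, 112.5]
orientation: [3.028, -0.836, -0.021]
ft_force: [-0.1, -0.3, -0.3]
width: 56.7
```

```bash
python3 look.py wrist w9
python3 - <<'E'
from h import *
from workcell import ctrl
o=ctrl.get_obs();print(o["t"],o["width"],o["ee_pos"],o["ft_force"],o["qpos"].round(3));
d=load(f"pics/w9.pkl")
P=cloud(d);hsv=cv2.cvtColor(d["frame"],cv2.COLOR_RGB2HSV).astype(int);x,y,z=P[...,0],P[...,1],P[...,2]
nr=(np.hypot(x-490,y+34)<30)
m=nr&(hsv[...,1]>130)&((hsv[...,0]<10)|(hsv[...,0]>172))&(z>10)&(z<20);Q=P[m][:,:2].astype(np.float32)
if m.sum()>5:print("tablet",m.sum(),Q.mean(0),cv2.minAreaRect(Q),np.median(z[m]))
go(o,[489.5,-33.5,30],60)
m=(np.hypot(x-515,y+100)<45)&(z>5)&(z<80)&(hsv[...,0]>15)&(hsv[...,0]<35)&(hsv[...,1]>120)
if m.sum():print("yellow cap",P[m].min(0),P[m].max(0))
E
```

```text
11.3667 56.896598116207485 [490.57837066  -3.40611378 112.42270937] [ 0.21326371 -0.46303929 -0.56129926] [-0.033  0.351  1.971  0.003  0.832  2.069]
tablet 529 [490.18204  -32.812534] ((489.66400146484375, -32.93030548095703), (17.477678298950195, 25.48568344116211), 59.94928741455078) 14.051659210027822
tool shift [15.4 26.1 82.3]
jaw-axis angle -120.58 z axis [-0.0133  0.0029 -0.9999]
world yaw turn 0.5768965330481706 tool rotvec [ 0.0042  0.0129 -0.0101]
yellow cap [ 495.52113146 -144.97221539    5.05644697] [559.95843492 -79.47516048  55.4648015 ]
```

View pics/w9.png

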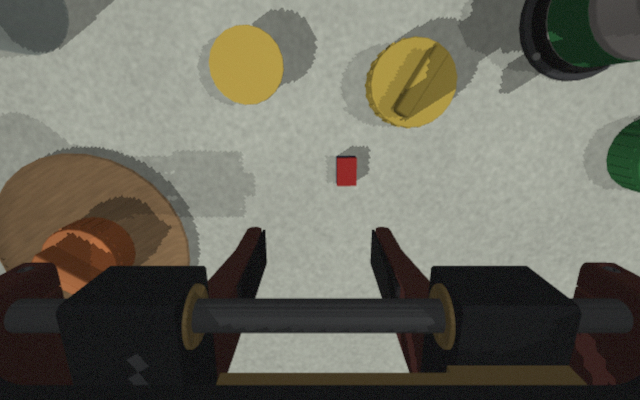

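The tablet shows at (346,171), square to the jaws, at (489.7,-33), 17.5 x 25.5 mm, top at 14 mm. All of that matches. The yellow cap is 88 mm away and 55 mm tall.

Call:
{"name": "move_arm", "arguments": {
  "deltas": [
    [5,8,20,0.004,0.012,-0.01],
    [5,9,25,0,0,0],
    [5,9,20,0,0,0],
    [0,0,20,0,0,0],
    [0,0,10,0,0,0]
  ]
}}

```text
t: 11.78
ee_pos: [492.6, -34.2, 15.2]
orientation: [-3.042, 0.781, -0.009]
ft_force: [-0.3, 0.3, 1.0]
width: 57.3
```

Run:
```python
from h import *
from workcell import ctrl
o=ctrl.get_obs();print(o["t"],o["width"],o["ee_pos"],o["ft_force"]);go(o,[489.7,-33,-25],60)
```

```text
11.7833 57.34927556891688 [492.64238179 -34.21284371  15.22543751] [-0.31646706  0.30839471  1.04945832]
tool shift [-3.4  0.5 40.2]
jaw-axis angle -118.79 z axis [ 5.8e-03 -1.0e-04 -1.0e+00]
world yaw turn -1.2054904977579213 tool rotvec [-0.0027 -0.0051  0.021 ]
```

Call:
{"name": "move_arm", "arguments": {
  "deltas": [
    [-2,0.3,12,-0.002,-0.005,0.018],
    [-1,0,12,0,0,0],
    [0,0,8,0,0,0],
    [0,0,3,0,0,0]
  ]
}}

```text
t: 12.12
ee_pos: [488.0, -32.7, -23.9]
orientation: [3.039, -0.795, -0.007]
ft_force: [0.5, 0.1, -0.2]
width: 56.9
```

```bash
python3 look.py scene s10
python3 - <<'E'
from h import *
from workcell import ctrl
o=ctrl.get_obs();print(o["t"],o["width"],o["ee_pos"],o["ft_force"]);go(o,[489.7,-33,-25],60)
a=cv2.imread("pics/s10.png")[130:270,270:440];cv2.imwrite("pics/s10c.png",cv2.resize(a,None,fx=4,fy=4,interpolation=cv2.INTER_CUBIC))
E
```

```text
12.1667 57.09076305463442 [487.8254606  -32.69863621 -23.99069553] [ 0.18287551 -0.33711967 -0.37788094]
tool shift [ 1.8 -0.7  1. ]
jaw-axis angle -119.31 z axis [-0.0047  0.001  -1.    ]
world yaw turn -0.6876137521613828 tool rotvec [0.0014 0.0046 0.012 ]
```

View pics/s10c.png

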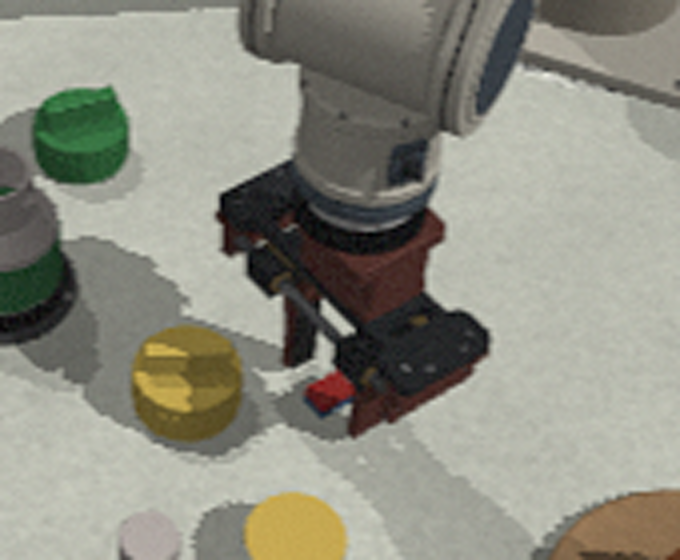

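The fingers straddle the tablet just above the table. Close.

Call:
{"name": "move_arm", "arguments": {
  "deltas": [
    [0.8,-0.3,1,0,0.004,0.01],
    [0.4,0,0.3,0,0,0],
    [0,0,0.2,0,0,0],
    [0,0,0.2,0,0,0],
    [0,0,0.2,0,0,0]
  ],
  "hand": 1
}}

```text
t: 12.58
ee_pos: [491.1, -32.9, -24.0]
orientation: [3.035, -0.807, 0.005]
ft_force: [0.3, -0.2, 0.2]
width: 27.3
```

Call:
{"name": "move_arm", "arguments": {
  "deltas": [
    [0,0,0.2,0,0,0],
    [0,0,0.2,0,0,0],
    [0,0,0.2,0,0,0]
  ]
}}

```text
t: 12.83
ee_pos: [491.9, -33.0, -23.7]
orientation: [3.036, -0.807, 0.008]
ft_force: [-0.4, -0.4, 0.5]
width: 17.6
```

The tablet is gripped at 17.6 mm. Lift it and carry it to the tub.

Call:
{"name": "move_arm", "arguments": {
  "deltas": [
    [0,0,-15,0,-0.004,0],
    [0,0,-35,0,0,0],
    [0,0,-38,0,0,0],
    [0,0,-38,0,0,0],
    [0,0,-30,0,0,0]
  ]
}}

```text
t: 13.25
ee_pos: [485.9, -32.6, 131.3]
orientation: [3.034, -0.807, -0.024]
ft_force: [0.4, -0.5, -0.0]
width: 17.3
```

Run:
```python
from h import *
from workcell import ctrl
o=ctrl.get_obs();print(o["t"],o["width"],o["ee_pos"],o["ft_force"],o["qpos"].round(2));go(o,[501,-266.3,125],60)
```

```text
13.25 17.30176891472413 [485.90614189 -32.55869138 131.2891662 ] [ 0.41920049 -0.49024199 -0.03726005] [-0.09  0.32  1.97  0.    0.87  2.  ]
tool shift [129.3 195.4   5.6]
jaw-axis angle -119.77 z axis [-0.0154  0.002  -0.9999]
world yaw turn -0.22739523149624574 tool rotvec [0.006  0.0143 0.0039]
```

Call:
{"name": "move_arm", "arguments": {
  "deltas": [
    [16,24,0,0.006,0.014,0],
    [20,30,0,0,0,0],
    [20,30,0,0,0,0],
    [20,30,0,0,0,0],
    [20,30,0,0,0,0]
  ]
}}

```text
t: 13.67
ee_pos: [503.7, -206.3, 141.9]
orientation: [-3.038, 0.79, -0.027]
ft_force: [1.4, 0.7, -0.4]
width: 17.7
```

Call:
{"name": "move_arm", "arguments": {
  "deltas": [
    [18,28,0,0,0,0],
    [10,15,0,0,0,0],
    [0,0,0,0,0,0]
  ]
}}

```text
t: 13.92
ee_pos: [507.6, -266.4, 142.9]
orientation: [-3.038, 0.798, -0.033]
ft_force: [0.2, 0.0, -0.7]
width: 17.5
```

```bash
python3 look.py wrist w11
python3 - <<'E'
from h import *
from workcell import ctrl
o=ctrl.get_obs();print(o["t"],o["width"],o["ee_pos"],o["ft_force"],o["qpos"].round(2));go(o,[501,-266.3,87],60)
d=load("pics/w11.pkl");P=cloud(d);x,y,z=P[...,0],P[...,1],P[...,2]
m=(np.hypot(x-501,y+266)<40)&(z>109)&(z<115);Q=P[m][:,:2].astype(np.float32);print(m.sum(),cv2.minEnclosingCircle(Q),np.median(z[m]))
# circle fit
A=np.c_[2*Q,np.ones(len(Q))];s=np.linalg.lstsq(A,(Q**2).sum(1),rcond=None)[0];print(s[:2],np.sqrt(s[2]+s[0]**2+s[1]**2))
E
```

```text
13.9667 17.692316276179792 [ 507.13569348 -264.94166865  142.70495576] [0.42592089 0.96833851 0.2046019 ] [-0.51  0.4   1.8   0.01  0.92  1.57]
tool shift [-5.7  4.5 55.6]
jaw-axis angle -119.41 z axis [ 0.0194 -0.0041 -0.9998]
world yaw turn -0.5869711869710841 tool rotvec [-0.0061 -0.0189  0.0102]
507 ((501.3572692871094, -266.3802490234375), 24.689453125) 111.78209781142832
[ 501.28169676 -266.35370715] 23.274356229362812
```

View pics/w11.png

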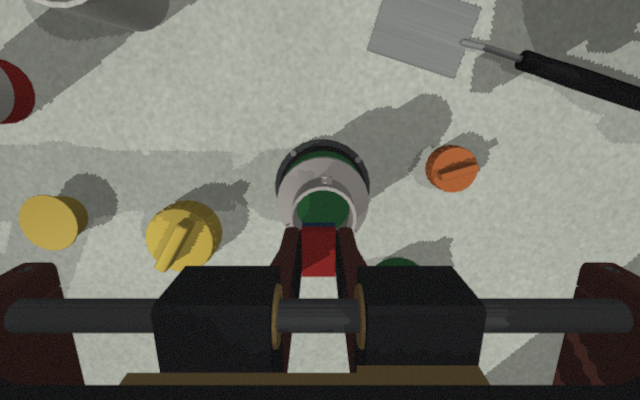

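The mouth centre is (501.3,-266.4) with its rim at 112 mm. The tablet sits about 2 mm back along tool x, so I aim the TCP at (503,-267).

Call:
{"name": "move_arm", "arguments": {
  "deltas": [
    [-3,2.5,10,-0.006,-0.019,0.008],
    [-1,1,15,0,0,0],
    [0,0,12,0,0,0],
    [0,0,5,0,0,0]
  ]
}}

```text
t: 14.3
ee_pos: [501.0, -262.5, 98.5]
orientation: [-3.035, 0.81, 0.005]
ft_force: [-0.5, -0.3, -0.5]
width: 17.4
```

Run:
```python
from h import *
from workcell import ctrl
o=ctrl.get_obs();print(o["t"],o["width"],o["ee_pos"],o["ft_force"]);go(o,[503,-267.2,87],60)
```

```text
14.3 17.3785338488586 [ 501.00838215 -262.49073949   98.4559013 ] [-0.52900436 -0.29744747 -0.45537661]
tool shift [ 4.1  3.1 11.4]
jaw-axis angle -119.87 z axis [-0.0031  0.0014 -1.    ]
world yaw turn -0.12689606096603256 tool rotvec [0.0004 0.0034 0.0022]
```

Call:
{"name": "move_arm", "arguments": {
  "deltas": [
    [3,2.2,2,0,0.002,0],
    [1.5,1.2,3,0,0,0],
    [0,0,3,0,0,0],
    [0,0,2,0,0,0]
  ]
}}

```text
t: 14.63
ee_pos: [502.5, -264.6, 85.7]
orientation: [-3.036, 0.804, 0.01]
ft_force: [-0.2, 0.6, -0.3]
width: 17.6
```

```bash
python3 look.py wrist w12; python3 look.py scene s12
python3 - <<'E'
from h import *
from workcell import ctrl
o=ctrl.get_obs();print(o["t"],o["width"],o["ee_pos"],o["ft_force"]);go(o,[503,-267.2,87],60)
a=cv2.imread("pics/s12.png")[120:220,215:325];a=cv2.resize(a,(440,400),interpolation=cv2.INTER_CUBIC)
b=cv2.imread("pics/w12.png")[130:330,230:410];b=cv2.resize(b,(360,400))
cv2.imwrite("pics/c12.png",np.hstack([a,b]))
E
```

```text
14.7333 17.620492570023334 [ 502.41320751 -264.66003246   85.73477785] [ 0.76696239 -0.74019683 -0.48668188]
tool shift [ 1.8  1.9 -1.3]
jaw-axis angle -119.68 z axis [-0.0057  0.0027 -1.    ]
world yaw turn -0.31625816230928194 tool rotvec [0.0005 0.0063 0.0055]
```

View pics/c12.png

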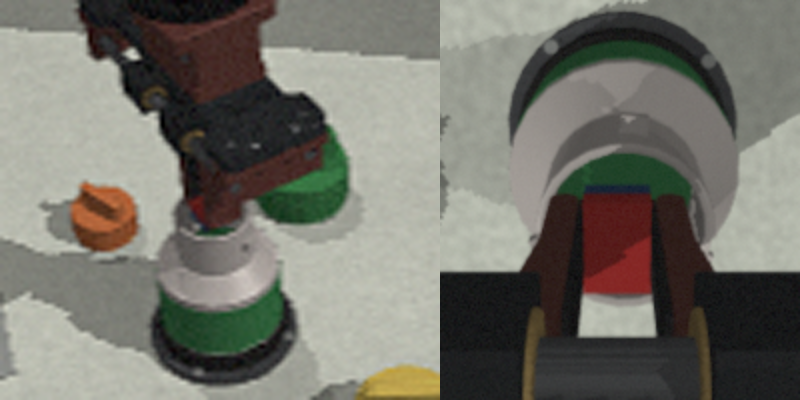

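The tablet is over the mouth and within its rim. A 1.5 mm nudge, then release.

Call:
{"name": "move_arm", "arguments": {
  "deltas": [
    [1.5,1.5,0,0,0.004,0],
    [0.5,0.5,0,0,0,0]
  ]
}}

```text
t: 14.9
ee_pos: [503.6, -267.6, 86.2]
orientation: [3.037, -0.804, -0.002]
ft_force: [-0.0, 0.5, 0.2]
width: 17.6
```

Call:
{"name": "move_arm", "arguments": {
  "deltas": [
    [0,0,0,0,0,0],
    [0,0,0,0,0,0],
    [0,0,0,0,0,0],
    [0,0,0,0,0,0],
    [0,0,-2,0,0,0]
  ],
  "hand": -0.3
}}

```text
t: 15.32
ee_pos: [504.0, -268.4, 89.3]
orientation: [3.036, -0.805, 0.001]
ft_force: [0.1, 0.3, -0.2]
width: 47.1
```

Call:
{"name": "move_arm", "arguments": {
  "deltas": [
    [0,0,-20,0,0,0],
    [0,0,-35,0,0,0],
    [0,0,-40,0,0,0],
    [0,0,-30,0,0,0],
    [0,0,0,0,0,0]
  ]
}}

```text
t: 15.73
ee_pos: [502.2, -267.4, 217.7]
orientation: [-3.035, 0.805, 0.009]
ft_force: [0.4, -0.1, -0.1]
width: 56.9
```

```bash
python3 look.py wrist w13; python3 look.py scene s13; python3 look.py top t13
python3 - <<'E'
from h import *
from workcell import ctrl
o=ctrl.get_obs();print(o["t"],o["width"],o["ee_pos"],o["ft_force"]);
a=cv2.imread("pics/s13.png")
b=cv2.imread("pics/w13.png")[100:350,200:440];b=cv2.resize(b,(384,400))
cv2.imwrite("pics/c13.png",np.hstack([a[:,130:546],b]))
a=cv2.imread("pics/t13.png");cv2.imwrite("pics/t13c.png",cv2.resize(a[80:310,150:530],None,fx=2,fy=2,interpolation=cv2.INTER_CUBIC))
d=load("pics/t13.pkl");P=cloud(d)
cap_fit(d,548,219,45,37,57)
def masks(d):
    P=cloud(d);h=cv2.cvtColor(d["frame"],cv2.COLOR_RGB2HSV).astype(int);return P,h
for n in("scene0","s13","top0","t13"):
    P,h=masks(load(f"pics/{n}.pkl"));x,y,z=P[...,0],P[...,1],P[...,2]
    out=[]
    for nm,cx,cy,lo,hi,r,zl in(("ycap",528,-112,18,35,55,5),("dip",575,0,18,35,55,5),("green",400,-270,50,80,60,10),("ketch",750,-25,0,8,60,5),("smallorange",455,-387,0,14,40,5)):
        m=(np.hypot(x-cx,y-cy)<r)&(h[...,1]>110)&(h[...,0]>=lo)&(h[...,0]<=hi)&(z>zl)
        out.append((nm,int(m.sum()),P[m].mean(0).round(0).tolist() if m.sum() else None))
    print(n,out)
E
```

```text
15.8833 56.986173979546855 [ 498.99786933 -265.59690296  211.47851639] [ 0.41614698 -0.01268033 -0.2370557 ]
bar n 102 mean [546.4 218.8] rect [array([546.5, 219. ]), array([53.5, 13. ]), np.float64(24.4)] dir deg -154.9 z 56.9
top n 389 circ ((546.2069702148438, 218.96304321289062), 34.58808898925781) z 37.6
scene0 [('ycap', 624, [541.0, -111.0, 34.0]), ('dip', 372, [607.0, -6.0, 29.0]), ('green', 386, [371.0, -274.0, 36.0]), ('ketch', 799, [755.0, -30.0, 117.0]), ('smallorange', 206, [463.0, -385.0, 23.0])]
s13 [('ycap', 626, [541.0, -111.0, 34.0]), ('dip', 371, [607.0, -7.0, 29.0]), ('green', 406, [372.0, -276.0, 35.0]), ('ketch', 817, [755.0, -30.0, 118.0]), ('smallorange', 205, [463.0, -385.0, 23.0])]
top0 [('ycap', 513, [527.0, -115.0, 37.0]), ('dip', 322, [606.0, -6.0, 28.0]), ('green', 232, [365.0, -272.0, 39.0]), ('ketch', 348, [727.0, -38.0, 129.0]), ('smallorange', 237, [454.0, -388.0, 24.0])]
t13 [('ycap', 511, [527.0, -115.0, 37.0]), ('dip', 319, [606.0, -7.0, 28.0]), ('green', 0, None), ('ketch', 350, [727.0, -39.0, 129.0]), ('smallorange', 100, [445.0, -383.0, 22.0])]
```

View pics/c13.png

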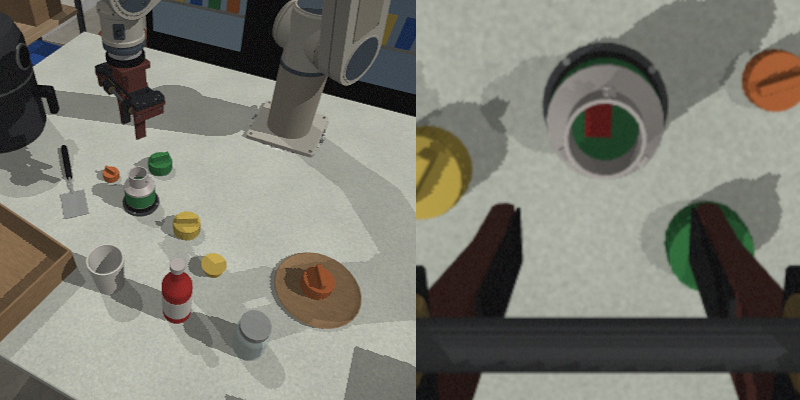

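View pics/t13c.png

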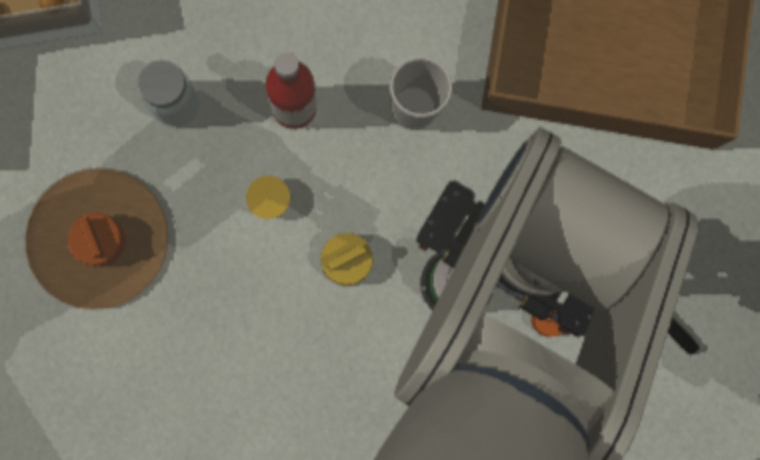

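The wrist view shows the tablet lying inside the tub, at (598,120) in the combined picture. The cap is bar up on the plate, the other items haven't moved, and the gripper is clear. Hand in.

```bash
python3 -c "
from workcell import ctrl
print(ctrl.close_job(), ctrl.get_obs()['t'])"
```

```text
the job is handed in; nothing more can be done
the job is handed in; nothing more can be done
```

I opened the tub, put the orange cap bar side up on the paper plate, dropped the stray tablet into the open tub and handed the job in at about 16 s (limit 53 s).

- **Cap:** I pressed it to its stop, turned it 60° anticlockwise while pressed and lifted it off without a snag. It rests level at about (546, 219), roughly 7 mm from the plate's middle, with its top at 37 mm as expected.
- **Tablet:** the last wrist picture shows it inside the tub.
- **Other things:** the yellow cap, dip pot, ketchup and small orange cap measured unmoved. The green cap matched in the scene view only, because the arm hid it from the top camera. The salt jar, cup and spatula I judged by eye, and they looked unmoved.

Three checks disagreed or ran high:

- **Finger-tip height:** the reported tool height was about 31 mm below the real finger tips in every view. The first grasp closed on air above the bar without touching anything; after that I used the tip heights seen by the cameras.
- **Hard touchdown:** setting the cap down gave a wrist reading of about 41 N. That is well under the 120 N wrist limit. The contact was through the held cap, so I don't expect the 40 N body limit to apply, but I could not check that.
- **Pressing force:** pressing the cap peaked at about 36 N.

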